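# Ready the paint desk for the metal kit

### The job

Take the painting board off its slanted rest and lay it flat in the middle of the orange plate, turned over so that its clean white face is up. Then lift each of the identical kit boxes to feel its weight: stand the one heavy box (the metal kit) upright in the middle of the board, and put all the light ones upright on the floor of the black tray, without disturbing the paint bottles and the palette.

Things in the scene. Friction and masses are not known exactly. Their poses are not given: they have to be found in the camera images.
- plate: Orange steel work plate lying fixed on the desk, 220 (x) x 200 (y) x 6 mm thick; origin at the centre of its underside. It and the tray trade places from start to start.
- tray: Fixed open black plastic tray, outside 190 (x) x 210 (y) x 22 mm high, walls 5 mm, floor 5 mm thick; origin at the centre of its underside. It has room for four boxes, two by two, standing with their long sides along the tray's y.
- rest: Fixed grey slanted rest on a base 120 (x) x 90 (y) x 12 mm. Its back, 90 mm wide, slopes 65 degrees from level and faces the rest's own +x (away from the robot), with a small lipped ledge at the bottom; origin at the centre of the base's underside.
- board: Rigid board 140 (x) x 110 (y) x 10 mm thick, 120 to 180 g; origin at its very centre. +z face clean white, -z face dark grey with paint spots. It starts leaning on the rest, dark face showing, white face against the back, +x up the slope; its top 45 mm stand clear above the back and can be pinched by the 10 mm thickness from above, along the slope; it lifts out freely along the slope.
- box_a: One of 3 to 5 identical closed kit boxes (absent: None): olive, dark red lid, white round sticker on top. 80 (x) x 50 (y) x 65 mm high, rigid; origin at the centre of its underside, z up. Grip across the 50 mm. Exactly one box present holds a metal casting and weighs 400 to 600 g, the others 120 to 180 g. Which one is heavy changes from start to start and cannot be seen.
- box_b: One of 3 to 5 identical closed kit boxes (absent: None): olive, dark red lid, white round sticker on top. 80 (x) x 50 (y) x 65 mm high, rigid; origin at the centre of its underside, z up. Grip across the 50 mm. Exactly one box present holds a metal casting and weighs 400 to 600 g, the others 120 to 180 g. Which one is heavy changes from start to start and cannot be seen.
- box_c: One of 3 to 5 identical closed kit boxes (absent: None): olive, dark red lid, white round sticker on top. 80 (x) x 50 (y) x 65 mm high, rigid; origin at the centre of its underside, z up. Grip across the 50 mm. Exactly one box present holds a metal casting and weighs 400 to 600 g, the others 120 to 180 g. Which one is heavy changes from start to start and cannot be seen.
- box_d: One of 3 to 5 identical closed kit boxes (absent: None): olive, dark red lid, white round sticker on top. 80 (x) x 50 (y) x 65 mm high, rigid; origin at the centre of its underside, z up. Grip across the 50 mm. Exactly one box present holds a metal casting and weighs 400 to 600 g, the others 120 to 180 g. Which one is heavy changes from start to start and cannot be seen.
- box_e: One of 3 to 5 identical closed kit boxes (absent: None): olive, dark red lid, white round sticker on top. 80 (x) x 50 (y) x 65 mm high, rigid; origin at the centre of its underside, z up. Grip across the 50 mm. Exactly one box present holds a metal casting and weighs 400 to 600 g, the others 120 to 180 g. Which one is heavy changes from start to start and cannot be seen.
- bottle_blue: Bystander: blue dropper paint bottle, 25 mm diameter, 76 mm tall; origin at the centre of its underside.
- bottle_orange: Bystander, not always there: orange dropper paint bottle, 25 mm diameter, 76 mm tall; origin at the centre of its underside.
- palette: Bystander: round white palette, 140 mm diameter, 10 mm high; origin at the centre of its underside.
Mind the look-alikes: they are no part of the job. Leave any purple look-alike of the box_a alone. Leave any turquoise look-alike of the box_b alone.

How it is judged:
By the outcome, as a careful person would: the job done as asked, in the order asked, and still so for the second after the job is handed in, with the robot touching nothing.
Of box_d, box_e, bottle_orange only 1 to 3 are there at a start; the rules pass over those that are not, and their reading is None.
At some moment in a run one of box_a, box_b, box_c, box_d, box_e may be knocked a few centimetres aside while the robot is not near it.
It also fails if it takes over 210 s, if anything falls off the work surface, if the arm or the gripper's body presses on something with over 40 N, if the wrist force passes 120 N, or if a joint passes its speed limit or range.

### The arm

A 7-joint arm with a two-finger parallel gripper is mounted at the origin on the work surface. World frame = base frame: x ahead of the robot, y to its left, z up, the work surface at z = 0. Lengths are in m, angles in rad, forces in N, time in s.
With the tool pointing down it reaches from about 0.425 to 0.825 m from the base axis. Payload 3.6 kg.
Tool frame: the origin (TCP) lies midway between the tips of the shut fingers; the grasp point (between the pads) lies 19 mm behind it; z points along the fingers, y is the line along which they close (so a half turn about z gives the same grasp; the last joint's range is limited). The gripper opens to 85 mm and grips with 20 to 120 N. Pads are 22 mm wide; open, the fingers measure 114 mm over their backs; the gripper's body (76 mm by 85 mm) begins 54 mm behind the grasp point. The pads swing forward as they close: fully open they stand 13 mm farther back than shut.
Start: joints at [-1.175, 0.615, -0.013, 1.423, 0.008, 1.103, -0.04], TCP at [0.267, 0.593, 0.231] pointing down, gripper open.
Joint ranges: [-3.12, 3.12], [-0.3, 2.06], [-1.34, 1.32], [0.26, 2.42], [-1.36, 4.5], [0.01, 1.98], [-2.84, 2.84]. Speed limits (rad/s): [2.79, 2.79, 3.14, 3.14, 3.14, 3.14, 3.14].

### API

Orientations are given as a unit quaternion [w, x, y, z].
In Python, from bench import ctrl, jaws, viewer gives the robot as it stands. Calls block until the motion is done:
- ctrl.goto(position, orientation): joint-space move of the TCP to a pose.
- ctrl.move_l(position, v=0.15, orientation=None, stop_force=None): straight line of the TCP; orientation=None keeps the orientation; v is the mean speed in m/s. With stop_force (N) it stops when the force on the tool has changed by that much, and returns True; else False.
- ctrl.move_joints(angles): joint-space move.
- jaws.let_go() and jaws.grasp(effort=None): open the fingers fully, or close them until they stop; effort is the grip in N (None keeps the last).
- ctrl.dwell(seconds).
- ctrl.ik(position, orientation): joint angles nearest the present ones, or None.
- viewer.snapshot(name): name is "scene" or "side" or "wrist"; returns the picture (480x640x3 uint8, blue, green, red); there is no depth.
- viewer.camera_model(name): a dict with "vfov" (degrees; the focal length in pixels is half the picture's height over the tangent of half this angle, whatever the lens; pixels are square), "cx", "cy" (the principal point, pixels), "distortion" ([k1, k2, p1, p2, k3] as OpenCV has them; the pictures are not rectified), "pose" (4x4, takes a point from camera to world coordinates); the wrist camera has in their place "tool_from_camera" (4x4, takes a point from camera to tool coordinates, whose origin is the TCP and whose axes are the flange's). Camera axes: x right, y up, looking along -z (the intrinsics and any distortion apply to the point x, -y, -z); pixel columns grow to the right and rows downward; lengths in m; the calibration is good to about 2 mm. A picture is of the moment at which its call begins: read the wrist's pose just before it. camera_model takes no time and is no camera call.
A pose or a line that the arm cannot do raises ctrl.Unreachable and nothing moves.
- ctrl.hand_in(): hands the job in; it is judged then, once.
Trained networks look in the newest picture that a camera, given by its name, has taken for a name from the list of things; names that differ only in an ending like _2 or _b are one class to them, and where a whole thing is asked for, a point or a joint stands for the part that bears it (a point fixed in the world has none). Each returns a list of dicts, best first, with "confidence" (0 to 1); they miss things now and then, are a little off and sometimes report something else, mostly with a low value. They report only what shows in the picture. A call takes as long as a camera call. They do not tell look-alikes from the thing itself.
- viewer.recognise(label, camera): "extent" ([left, top, right, bottom] in pixels, round what is visible of it).
- viewer.mark_of(label, camera): "pixel" ([column, row] in pixels: a listed point, or the origin of a listed thing).
Readings, each from a call of its own:
- ctrl.current_time_s(): time.
- ctrl.current_qpos(): joint angles.
- ctrl.current_qd(): joint speeds.
- ctrl.current_joint_efforts(): joint torques, N m.
- ctrl.current_ee_pos(): TCP position.
- ctrl.current_eef_rot(): TCP orientation.
- ctrl.current_ft_force(): force on the tool from outside, world axes, zero at the start.
- ctrl.current_torque(): the same for the moment, N m.
- ctrl.current_opening(): opening from 0.0 (shut) to 1.0 (fully open).
- ctrl.current_grasp_force(): force on a finger pad.
Only numpy, scipy, OpenCV 4.12 (cv2) and the standard library are available. Lean on these libraries where they do the work, as an engineer would, in place of code of your own. Each camera call takes 0.05 s, during which the arm holds its last target. There are 200 camera calls.

## Working session

There is one attempt and no reset: what is moved stays moved. The work goes in short steps, each a Python script; the robot and the scene stay as the last script left them, time stands still between calls to the robot, and variables do not carry over. Pictures are saved under pics/ and viewed, at most 14 in all, crops included, and the job is handed in when it is done.

```bash
ls; mkdir -p pics; cat > h.py <<'E'
import numpy as np, cv2
from bench import ctrl, jaws, viewer
from scipy.spatial.transform import Rotation as R
def cam(name):
    m=viewer.camera_model(name)
    f=240/np.tan(np.radians(m["vfov"])/2)
    K=np.array([[f,0,m["cx"]],[0,f,m["cy"]],[0,0,1]])
    D=np.array(m["distortion"],float)
    if "pose" in m: T=np.array(m["pose"])
    else:
        q=ctrl.current_eef_rot(); T=np.eye(4); T[:3,:3]=R.from_quat([q[1],q[2],q[3],q[0]]).as_matrix(); T[:3,3]=ctrl.current_ee_pos()
        T=T@np.array(m["tool_from_camera"])
    return K,D,T
def toplane(px,z,c):
    K,D,T=c
    u=cv2.undistortPoints(np.array(px,float).reshape(-1,1,2),K,D).reshape(-1,2)
    d=np.c_[u[:,0],-u[:,1],-np.ones(len(u))]@T[:3,:3].T
    return T[:3,3]+d*((z-T[2,3])/d[:,2])[:,None]
def proj(P,c):
    K,D,T=c
    p=(np.array(P,float).reshape(-1,3)-T[:3,3])@T[:3,:3]
    p=p*[1,-1,-1]
    return cv2.projectPoints(p,np.zeros(3),np.zeros(3),K,D)[0].reshape(-1,2)
def down(yaw):  # tool x at angle yaw, z down; tool y at yaw-90
    q=(R.from_euler('z',yaw)*R.from_euler('x',np.pi)).as_quat(); return [q[3],q[0],q[1],q[2]]
def wxyz(M):
    q=R.from_matrix(M).as_quat(); return [q[3],q[0],q[1],q[2]]
E
python3 - <<'E'
from h import *
for n in ["scene","side"]:
    im=viewer.snapshot(n); cv2.imwrite(f"pics/{n}0.png",im)
    c=cam(n); print(n,c[2].round(3).tolist(),c[0][0,0],c[1])
    for l in ["plate","tray","rest","board","box_a","bottle_blue","bottle_orange","palette"]:
        print(l,[(np.round(d["pixel"]).tolist(),round(d["confidence"],2)) for d in viewer.mark_of(l,n)])
m=viewer.camera_model("wrist");print(m)
print(ctrl.current_time_s(),ctrl.current_eef_rot())
E
```

```text
pics
scene [[0.69, -0.537, 0.485, 1.126], [0.724, 0.514, -0.46, -0.545], [-0.002, 0.669, 0.743, 0.924], [0.0, 0.0, 0.0, 1.0]] 474.5278868789822 [-0.10903435  0.          0.          0.          0.        ]
plate [([400.0, 181.0], 0.96)]
tray [([342.0, 241.0], 0.92), ([309.0, 290.0], 0.29)]
rest [([307.0, 312.0], 0.59), ([402.0, 182.0], 0.41)]
board [([313.0, 289.0], 0.95)]
box_a [([255.0, 261.0], 0.78), ([221.0, 231.0], 0.77), ([170.0, 314.0], 0.73), ([213.0, 281.0], 0.7), ([194.0, 344.0], 0.62), ([241.0, 319.0], 0.59)]
bottle_blue [([445.0, 251.0], 0.69)]
bottle_orange [([278.0, 276.0], 0.72), ([211.0, 279.0], 0.47)]
palette [([274.0, 374.0], 0.87)]
side [[-0.997, 0.05, -0.056, 0.495], [-0.075, -0.604, 0.794, 0.752], [0.006, 0.796, 0.606, 0.682], [0.0, 0.0, 0.0, 1.0]] 489.95445009728775 [-0.06413203  0.          0.          0.          0.        ]
plate [([322.0, 434.0], 0.91)]
tray [([314.0, 298.0], 0.7), ([371.0, 185.0], 0.7)]
rest [([273.0, 236.0], 0.8)]
board [([270.0, 201.0], 0.75)]
box_a [([323.0, 206.0], 0.88), ([369.0, 185.0], 0.83), ([424.0, 243.0], 0.79), ([412.0, 195.0], 0.73), ([371.0, 212.0], 0.72), ([326.0, 182.0], 0.66), ([362.0, 238.0], 0.62)]
bottle_blue [([188.0, 351.0], 0.74)]
bottle_orange [([327.0, 243.0], 0.62), ([272.0, 201.0], 0.59)]
palette [([255.0, 197.0], 0.93)]
{'vfov': 65.16421734160498, 'cx': 325.633177203807, 'cy': 241.9952670062435, 'distortion': array([-0.02837011,  0.        ,  0.        ,  0.        ,  0.        ]), 'tool_from_camera': array([[ 4.46837624e-04,  9.54185137e-01,  2.99216517e-01,
         7.65638086e-02],
       [ 9.99998792e-01,  1.90057490e-05, -1.55396531e-03,
        -7.15161992e-05],
       [-1.48845743e-03,  2.99216850e-01, -9.54183976e-01,
        -1.43006309e-01],
       [ 0.00000000e+00,  0.00000000e+00,  0.00000000e+00,
         1.00000000e+00]])}
0.9 [-2.85784155e-05  2.09794445e-01  9.77745514e-01 -9.26079113e-06]
```

View pics/scene0.png

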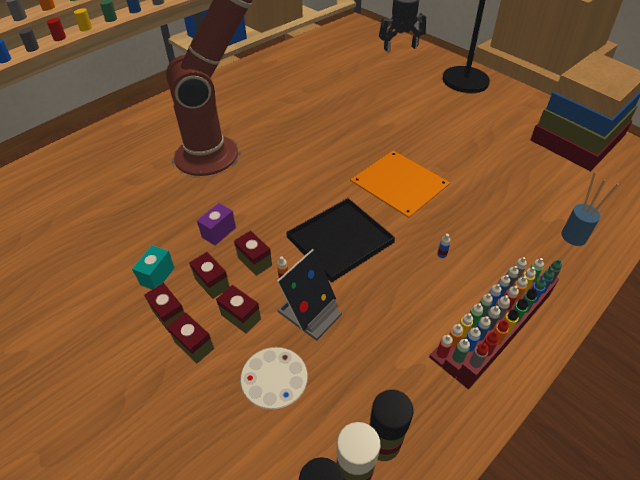

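View pics/side0.png

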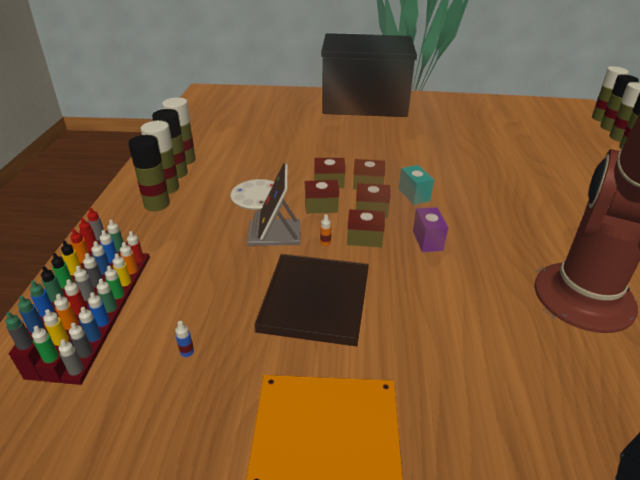

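```bash
python3 - <<'E'
from h import *
c=cam("scene"); s=cam("side")
for n,px,z in [("plate",(400,181),0),("tray",(342,241),0),("rest",(307,312),0),("bl",(445,251),0),("bo",(278,276),0),("pal",(274,374),0)]+[("box",p,0) for p in [(255,261),(221,231),(170,314),(213,281),(194,344),(241,319)]]: print(n,toplane(px,z,c)[0].round(3))
print('side')
for n,px,z in [("plate",(322,434),0),("tray",(314,298),0),("rest",(273,236),0),("bl",(188,351),0),("bo",(327,243),0),("pal",(255,197),0)]+[("box",p,0) for p in [(323,206),(369,185),(424,243),(412,195),(371,212),(326,182),(362,238)]]: print(n,toplane(px,z,s)[0].round(3))
E
```

```text
plate [0.507 0.346 0.   ]
tray [0.557 0.054 0.   ]
rest [ 0.656 -0.16   0.   ]
bl [0.765 0.222 0.   ]
bo [ 0.53  -0.141  0.   ]
pal [ 0.724 -0.314  0.   ]
box [ 0.453 -0.152  0.   ]
box [ 0.308 -0.155 -0.   ]
box [ 0.442 -0.396  0.   ]
box [ 0.432 -0.266  0.   ]
box [ 0.547 -0.398  0.   ]
box [ 0.566 -0.282  0.   ]
side
plate [0.514 0.342 0.   ]
tray [0.55  0.046 0.   ]
rest [ 0.662 -0.152  0.   ]
bl [0.763 0.2   0.   ]
bo [ 0.535 -0.136  0.   ]
pal [ 0.734 -0.317  0.   ]
box [ 0.555 -0.289  0.   ]
box [ 0.437 -0.403  0.   ]
box [ 0.313 -0.154 -0.   ]
box [ 0.324 -0.362  0.   ]
box [ 0.433 -0.272  0.   ]
box [ 0.554 -0.409  0.   ]
box [ 0.456 -0.161  0.   ]
```

The scene picture shows five olive boxes with red lids at (252,250), (208,270), (162,302), (188,333) and (238,305). They all fit the description. The purple one at (216,222) and the turquoise one at (153,265) are look-alikes, so I leave them alone. The board leans on the rest at (308,295), with the orange bottle at (282,267) just beside it. Next I take a close look with the wrist camera.

```bash
python3 - <<'E'
from h import *
t=ctrl.current_time_s()
for i,(x,y,z,yaw) in enumerate([(0.50,-0.27,0.36,60),(0.60,-0.17,0.32,75)]):
    ctrl.goto([x,y,z],down(np.radians(yaw)))
    c=cam("wrist"); im=viewer.snapshot("wrist"); cv2.imwrite(f"pics/w{i}.png",im); np.savez(f"w{i}.npz",K=c[0],D=c[1],T=c[2])
    print(ctrl.current_time_s()-t, ctrl.current_qpos().round(2) if hasattr(ctrl.current_qpos(),'round') else ctrl.current_qpos())
    hsv=cv2.cvtColor(im,cv2.COLOR_BGR2HSV)
    for l in ["box_a","board","rest","bottle_orange"]:
        for d in viewer.mark_of(l,"wrist"): print(l,np.round(d["pixel"]).tolist(),round(d["confidence"],2),toplane(d["pixel"],0,c)[0].round(3))
E
python3 -c "
import cv2,numpy as np
a=[cv2.imread(f'pics/w{i}.png') for i in (0,1)]
cv2.imwrite('pics/w01.png',cv2.resize(np.vstack(a),(400*1,600)))"
```

```text
3.2083 [-0.12  0.53  0.99  1.47 -0.44  1.38  0.37]
box_a [247.0, 126.0] 0.93 [ 0.45  -0.153  0.   ]
box_a [335.0, 289.0] 0.75 [ 0.436 -0.408  0.   ]
box_a [398.0, 249.0] 0.71 [ 0.544 -0.398  0.   ]
box_a [161.0, 188.0] 0.7 [ 0.305 -0.161  0.   ]
box_a [250.0, 299.0] 0.7 [ 0.32  -0.359  0.   ]
box_a [285.0, 212.0] 0.66 [ 0.433 -0.273  0.   ]
box_a [415.0, 20.0] 0.63 [ 0.692 -0.15   0.   ]
box_a [368.0, 168.0] 0.57 [ 0.56  -0.277  0.   ]
board [413.0, 20.0] 0.91 [ 0.689 -0.149  0.   ]
rest [396.0, 43.0] 0.58 [ 0.66  -0.162  0.   ]
4.1 [-0.23  0.63  0.89  1.38 -0.48  1.36  0.4 ]
box_a [320.0, 274.0] 0.96 [ 0.563 -0.276  0.   ]
box_a [259.0, 370.0] 0.94 [ 0.439 -0.399  0.   ]
box_a [333.0, 354.0] 0.91 [ 0.549 -0.401  0.   ]
box_a [230.0, 292.0] 0.9 [ 0.439 -0.27  -0.   ]
box_a [210.0, 207.0] 0.89 [ 0.453 -0.153  0.   ]
box_a [107.0, 242.0] 0.63 [ 0.307 -0.163  0.   ]
board [380.0, 179.0] 0.87 [ 0.668 -0.174  0.   ]
rest [318.0, 276.0] 0.56 [ 0.56  -0.279  0.   ]
rest [231.0, 7.0] 0.16 [0.552 0.051 0.   ]
bottle_orange [271.0, 175.0] 0.64 [ 0.54  -0.135  0.   ]
```

View pics/w0.png

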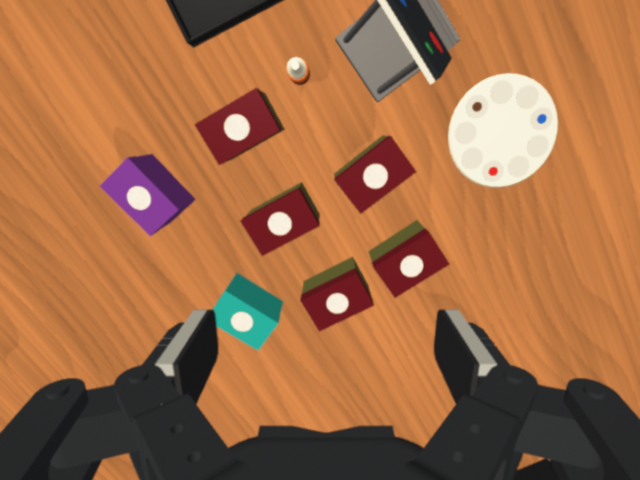

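View pics/w1.png

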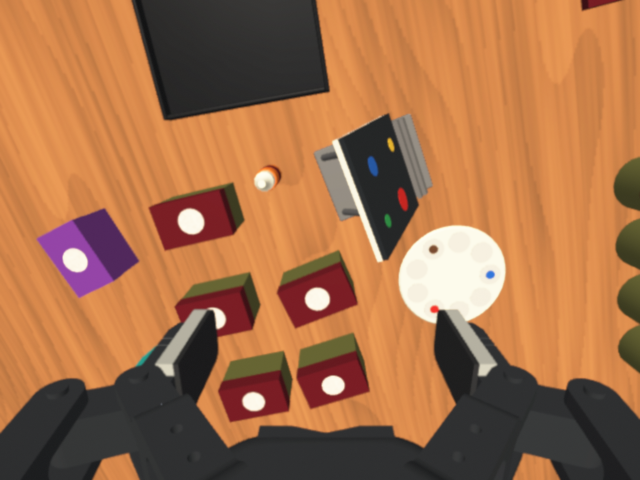

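The wrist pictures confirm all five olive boxes: w0 lids at (237,127), (375,175), (280,222), (337,300) and (410,265). The board's pale top edge runs from (337,140) to (385,260) in w1. I enlarge that edge in three views.

```bash
cat >> h.py <<'E'
def load(i):
    d=np.load(f"w{i}.npz"); return d["K"],d["D"],d["T"]
def boxes(im,c,z=0.065):
    hsv=cv2.cvtColor(im,cv2.COLOR_BGR2HSV)
    m=(((hsv[...,0]<8)|(hsv[...,0]>170))&(hsv[...,1]>130)&(hsv[...,2]>50)&(hsv[...,2]<170)).astype(np.uint8)*255
    m=cv2.morphologyEx(m,cv2.MORPH_OPEN,np.ones((5,5)))
    out=[]
    for k in cv2.findContours(m,cv2.RETR_EXTERNAL,cv2.CHAIN_APPROX_NONE)[0]:
        if cv2.contourArea(k)<1200: continue
        P=toplane(k.reshape(-1,2),z,c)[:,:2]
        (x,y),(w,h),a=cv2.minAreaRect((P*1000).astype(np.float32))
        if w<h: w,h,a=h,w,a+90
        out.append((round(x/1000,4),round(y/1000,4),round((a+90)%180-90,1),round(w),round(h)))
    return out
E
python3 - <<'E'
from h import *
for i in (0,1): print(*boxes(cv2.imread(f"pics/w{i}.png"),load(i)),sep="\n")
def crop(n,x,y,w,h,s): 
    return cv2.resize(cv2.imread(f"pics/{n}.png")[y:y+h,x:x+w],None,fx=s,fy=s,interpolation=cv2.INTER_CUBIC)
cv2.imwrite("pics/crop.png",np.hstack([crop("w1",320,100,80,180,3.333)[:600,:266],crop("scene0",260,240,80,180,3.333)[:600,:266],crop("side0",240,150,80,180,3.333)[:600,:266]]))
E
```

```text
(0.4432, -0.3958, -1.8, 82, 57)
(0.5473, -0.3972, 5.1, 80, 57)
(0.4351, -0.272, -1.5, 83, 52)
(0.5599, -0.2787, 8.5, 80, 52)
(0.452, -0.1548, -1.8, 82, 51)
(0.4454, -0.3929, -1.8, 86, 63)
(0.5486, -0.3944, 5.0, 83, 63)
(0.4374, -0.2695, -1.5, 87, 57)
(0.5607, -0.2764, 8.3, 82, 57)
(0.454, -0.1538, -1.6, 86, 52)
```

View pics/crop.png

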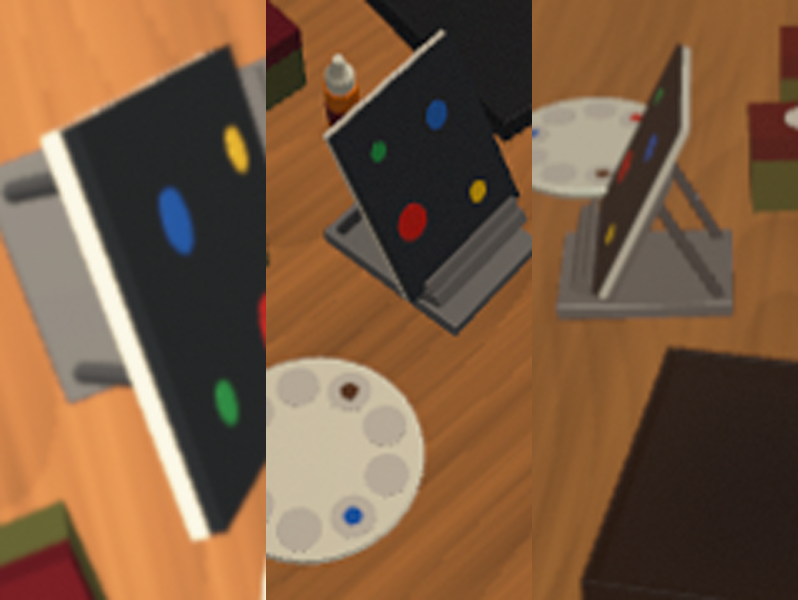

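```bash
python3 - <<'E'
from h import *
from scipy.optimize import least_squares
C={"w":load(1),"s":cam("scene"),"d":cam("side")}
def tri(obs):
    r=least_squares(lambda p: np.concatenate([proj(p,C[k])[0]-np.array(u) for k,u in obs]),[.63,-.16,.13]); print(r.x.round(4),r.fun.round(1)); return r.x
A=tri([("w",(336,140.5)),("s",(313.3,249.5)),("d",(286,164))])
B=tri([("w",(381.5,260.5)),("s",(278.3,280.6))])
print(np.linalg.norm(A-B), np.degrees(np.arctan2(-(B-A)[0]*-1,-(B-A)[1])))
# reach tests for the laying pose
M=(A+B)/2
yaw=np.arctan2(-(A-B)[0],(A-B)[1]); print("yaw",np.degrees(yaw))
Rz=R.from_euler('z',yaw).as_matrix()
u=Rz@[-np.cos(np.radians(65)),0,np.sin(np.radians(65))]; n=Rz@[np.sin(np.radians(65)),0,np.cos(np.radians(65))]
for s in (1,-1):
    z=-u;y=s*n;x=np.cross(y,z); q=wxyz(np.c_[x,y,z])
    for b in(0,.1): 
        k=ctrl.ik(list(M-u*(0.022-.019)+u*b),q); print("pick",s,b,None if k is None else np.round(k,2))
P=np.array([.51,.344,.006])
for az in range(0,360,15):
  for th in (30,35,45):
    for s in (1,-1):
      a=np.radians(az);t=np.radians(th)
      z=np.array([np.cos(a)*np.cos(t),np.sin(a)*np.cos(t),-np.sin(t)]); y=s*np.array([np.cos(a)*np.sin(t),np.sin(a)*np.sin(t),np.cos(t)])
      x=np.cross(y,z); tip=P+np.array([np.cos(a),np.sin(a),0])*.07
      g=tip-z*(.14-.022)+np.array([0,0,.006]); k=ctrl.ik(list(g+z*.019),wxyz(np.c_[x,y,z]))
      if k is not None: print(az,th,s,np.round(k,2))
E
```

```text
[ 0.6253 -0.1097  0.1916] [  2.5   2.7  -1.5 -11.5  -2.5   9.3]
[ 0.6379 -0.2168  0.1556] [ 0.2 -0.3 -0.8 -0.2]
0.11370704143656629 6.726028277465236
yaw 6.726028277465236
pick 1 0 [ 0.06  0.57  0.36  1.87 -0.9   0.49  1.21]
pick 1 0.1 [-0.07  0.42  0.58  1.86 -0.77  0.67  1.1 ]
pick -1 0 [-0.26  0.73  0.94  1.88 -1.29  0.82 -1.63]
pick -1 0.1 [-0.43  0.7   1.31  1.87 -1.21  1.08 -1.67]
0 30 1 [-1.4   1.03  0.55  2.3   2.39  0.73  2.67]
0 30 -1 [-0.65  1.01 -0.58  2.28  2.08  1.49  0.21]
0 35 1 [-1.35  0.95  0.55  2.28  2.42  0.62  2.74]
0 35 -1 [-0.5   1.01 -0.77  2.25  2.04  1.49  0.38]
0 45 1 [-0.23  1.08 -1.15  2.16  1.94  1.53 -2.42]
0 45 -1 [-0.42  0.88 -0.77  2.17  1.91  1.19  0.58]
15 35 1 [-0.19  1.23 -1.15  2.37  2.32  1.72 -2.39]
15 35 -1 [-0.19  1.23 -1.15  2.37  2.32  1.72  0.75]
15 45 1 [-0.13  1.06 -1.15  2.26  2.12  1.37 -2.27]
15 45 -1 [-0.13  1.06 -1.15  2.26  2.12  1.37  0.88]
30 45 1 [ 0.    1.06 -1.15  2.3   2.29  1.16 -2.07]
30 45 -1 [ 0.    1.06 -1.15  2.3   2.29  1.16  1.07]
45 45 1 [ 0.14  1.06 -1.15  2.29  2.41  0.89 -1.84]
45 45 -1 [ 0.14  1.06 -1.15  2.29 
[... 4757 characters left out ...]
.11]
315 45 -1 [-1.34  0.95  0.62  1.74  0.44  0.71  1.08]
330 30 1 [-1.76  1.48  1.31  1.92 -0.69  0.42 -1.02]
330 30 -1 [-1.59  1.16  0.83  1.92  0.75  0.45  0.77]
330 35 1 [-1.68  1.27  1.13  1.93 -0.26  0.34 -1.37]
330 35 -1 [-1.54  1.08  0.8   1.93  0.71  0.43  0.87]
330 45 1 [-1.64  1.28  1.3   1.92 -0.91  0.52 -0.64]
330 45 -1 [-1.41  0.94  0.71  1.91  0.59  0.42  1.11]
345 30 1 [-0.51  1.19 -0.96  2.09  1.88  1.85 -2.8 ]
345 30 -1 [-1.34  0.97  0.37  2.12  1.72  0.74  0.04]
345 35 1 [-0.39  1.24 -1.15  2.08  1.89  1.91 -2.67]
345 35 -1 [-1.3   0.91  0.37  2.11  1.69  0.65  0.15]
345 45 1 [-1.55  1.03  0.99  2.07 -1.1   0.07 -0.18]
345 45 -1 [-1.49  0.97  0.88  2.07  1.    0.06  0.88]
```

```bash
python3 - <<'E'
from h import *
from scipy.optimize import least_squares
C={"w":load(1),"s":cam("scene"),"d":cam("side")}
def tri(obs):
    r=least_squares(lambda p: np.concatenate([proj(p,C[k])[0]-np.array(u) for k,u in obs]),[.63,-.16,.13]); print([k for k,_ in obs],r.x.round(4),r.fun.round(1)); return r.x
o={"w":(336,140.5),"s":(313.3,249.5),"d":(286,164)}
for a,b in("ws","wd","sd"): tri([(a,o[a]),(b,o[b])])
for z in (.14,.155,.17):
    print(z,toplane([(336,140.5),(381.5,260.5)],z,C["w"]).round(4).tolist(),toplane([o["s"],(278.3,280.6)],z,C["s"]).round(4).tolist(),toplane([o["d"]],z,C["d"]).round(4).tolist())
E
```

```text
['w', 's'] [ 0.6248 -0.1089  0.1539] [ 0.2 -0.3 -1.   0. ]
['w', 'd'] [ 0.6233 -0.1065  0.2145] [-0.6  0.3 -2.1  0.1]
['s', 'd'] [ 0.6358 -0.1315  0.1931] [-5.9 -3.8 -6.2  3.3]
0.14 [[0.6248, -0.1098, 0.14], [0.6386, -0.2232, 0.14]] [[0.6172, -0.0995, 0.14], [0.6296, -0.2092, 0.14]] [[0.639, -0.2441, 0.14]]
0.155 [[0.6246, -0.1091, 0.155], [0.6377, -0.2172, 0.155]] [[0.627, -0.108, 0.155], [0.6391, -0.2156, 0.155]] [[0.635, -0.2166, 0.155]]
0.17 [[0.6244, -0.1084, 0.17], [0.6368, -0.2113, 0.17]] [[0.6367, -0.1165, 0.17], [0.6485, -0.222, 0.17]] [[0.631, -0.189, 0.17]]
```

Corner B turned out to be the one seen in the side view. The board's top edge is then consistent: A (0.626,-0.108,0.155) to B (0.638,-0.216,0.155), 109 mm long, yaw about 6.5°. Now I measure the plate and tray outlines.

```bash
python3 - <<'E'
from h import *
im=cv2.imread("pics/scene0.png"); c=cam("scene"); hsv=cv2.cvtColor(im,cv2.COLOR_BGR2HSV)
m=((hsv[...,1]>235)&(hsv[...,2]>190)&(hsv[...,0]>10)&(hsv[...,0]<25)).astype(np.uint8)
m2=(hsv[...,2]<45).astype(np.uint8); m2=cv2.morphologyEx(m2,cv2.MORPH_OPEN,np.ones((3,3)))
for nm,mm,z in(("plate",m,.006),("tray",m2,.022)):
    for k in cv2.findContours(mm,cv2.RETR_EXTERNAL,cv2.CHAIN_APPROX_NONE)[0]:
        if cv2.contourArea(k)>1500:
            P=toplane(k.reshape(-1,2),z,c)[:,:2]; print(nm,cv2.boundingRect(k),cv2.minAreaRect((P*1000).astype(np.float32)))
im=cv2.imread("pics/w1.png");c=load(1)
print("tray near edge z.022:",toplane([(166,118),(328,90),(317,0),(135,0)],.022,c).round(3).tolist())
E
```

```text
plate (351, 151, 99, 65) ((510.4828186035156, 342.44512939453125), (216.4141845703125, 197.6128387451172), 1.44178307056427)
tray (280, 199, 114, 130) ((562.9449462890625, -23.071975708007812), (230.40142822265625, 387.9318542480469), 5.949453353881836)
tray near edge z.022: [[0.448, -0.042, 0.022], [0.631, -0.061, 0.022], [0.643, 0.027, 0.022], [0.46, 0.077, 0.022]]
```

```bash
python3 - <<'E'
from h import *
A=np.array([.626,-.1085,.155]);B=np.array([.638,-.2163,.155]);M=(A+B)/2
yaw=np.arctan2(-(A-B)[0],(A-B)[1]);Rz=R.from_euler('z',yaw).as_matrix();t=np.radians(65)
u=Rz@[-np.cos(t),0,np.sin(t)];n=Rz@[np.sin(t),0,np.cos(t)]
# M is mid of the top edge strip (thickness mid)
z=-u;y=n;x=np.cross(y,z);q=wxyz(np.c_[x,y,z])
tcp=M-u*.020-u*.019
f0=None
ctrl.goto(list(tcp+u*.12),q)
ctrl.move_l(list(tcp),v=.12,stop_force=15)
print(ctrl.current_ee_pos(),tcp)
f0=np.array(ctrl.current_ft_force())
jaws.grasp(40); print("open",ctrl.current_opening(),ctrl.current_grasp_force(),ctrl.current_time_s())
ctrl.move_l(list(tcp+u*.10),v=.12)
print(np.array(ctrl.current_ft_force())-f0)
p=tcp+u*.1; p[2]=.36
ctrl.move_l(list(p),v=.25)
print("open",ctrl.current_opening(),ctrl.current_time_s(),ctrl.current_qpos())
cv2.imwrite("pics/side1.png",viewer.snapshot("side"))
E
```

```text
[ 0.6486003  -0.16102101  0.12046342] [ 0.64838093 -0.16057652  0.119654  ]
open 0.1175363987072833 40.190677642822266 7.7833
[-0.65216439 -1.35257541 -2.23902716]
open 0.11231098032061261 9.5167 [-0.14934561  0.35691734  0.66546968  1.67382472 -0.58674304  0.88106106
  0.86685993]
```

View pics/side1.png

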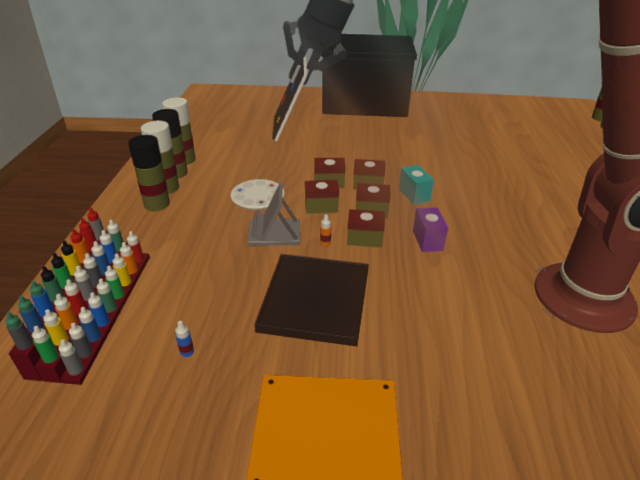

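```bash
python3 - <<'E'
from h import *
a=np.radians(271.4);th=np.radians(30)
d=np.array([np.cos(a),np.sin(a),0]);k=np.array([0,0,1.])
z=d*np.cos(th)-k*np.sin(th); w=d*np.sin(th)+k*np.cos(th); y=-w; x=np.cross(y,z); q=wxyz(np.c_[x,y,z])
C=np.array([.511,.3425,.006])+d*.07
tcp=C-z*.12+w*.005+z*.019
ctrl.goto(list(tcp+k*.16),q)
print(ctrl.current_time_s(),ctrl.current_opening())
ctrl.move_l(list(tcp+k*.02),v=.15)
r=ctrl.move_l(list(tcp-k*.006),v=.03,stop_force=4)
print(r,np.array(ctrl.current_ee_pos())-tcp)
cv2.imwrite("pics/side2.png",viewer.snapshot("side"))
E
```

```text
11.6083 0.10847592100798321
True [-0.00024439 -0.00032705 -0.00064553]
```

View pics/side2.png

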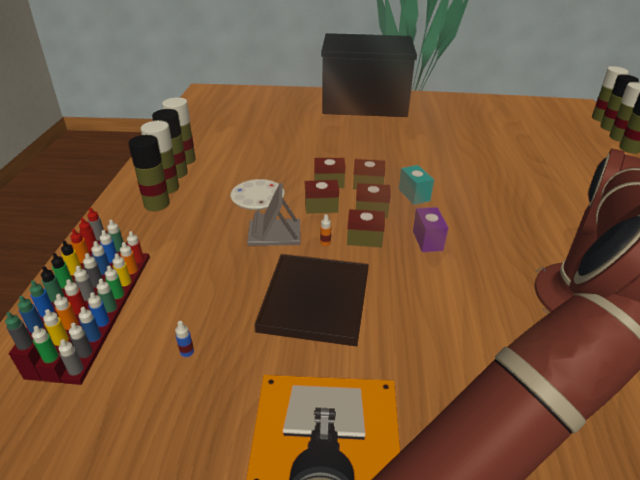

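The board is white face up, its lower edge on the plate, centred in x. I release it and withdraw.

```bash
python3 - <<'E'
from h import *
a=np.radians(271.4);d=np.array([np.cos(a),np.sin(a),0])
jaws.let_go()
p=np.array(ctrl.current_ee_pos())
ctrl.move_l(list(p-d*.05),v=.1); ctrl.move_l(list(p-d*.09+[0,0,.12]),v=.25)
im=viewer.snapshot("scene"); cv2.imwrite("pics/scene3.png",im[120:260,330:520]); cv2.imwrite("pics/scene3.png",cv2.resize(cv2.imread("pics/scene3.png"),None,fx=4,fy=4))
c=cam("scene");hsv=cv2.cvtColor(im,cv2.COLOR_BGR2HSV)
m=((hsv[...,1]<60)&(hsv[...,2]>130)).astype(np.uint8); m[:150]=0;m[230:]=0;m[:,:340]=0;m[:,460:]=0
for kk in cv2.findContours(m,cv2.RETR_EXTERNAL,cv2.CHAIN_APPROX_NONE)[0]:
    if cv2.contourArea(kk)>300: print(cv2.boundingRect(kk),cv2.minAreaRect((toplane(kk.reshape(-1,2),.016,c)[:,:2]*1000).astype(np.float32)))
print(ctrl.current_time_s())
E
```

```text
Traceback (most recent call last):
bench.Unreachable: the arm cannot follow that straight line within its joint ranges
```

```bash
python3 - <<'E'
from h import *
a=np.radians(271.4);d=np.array([np.cos(a),np.sin(a),0])
p=np.array(ctrl.current_ee_pos()); q=ctrl.current_eef_rot()
print(p,ctrl.current_qpos())
for s in (.01,.02,.03,.04,.05,.07,.09):
    for h in (0,.03,.08,.12): print(s,h,None if ctrl.ik(list(p-d*s+[0,0,h]),q) is None else 1,end="; ")
E
```

```text
[0.50872923 0.40665727 0.05898885] [-1.10165607  1.31187676  0.44624325  0.87919791  0.2550183   1.79044835
  0.75650003]
0.01 0 1; 0.01 0.03 1; 0.01 0.08 1; 0.01 0.12 1; 0.02 0 1; 0.02 0.03 1; 0.02 0.08 1; 0.02 0.12 1; 0.03 0 1; 0.03 0.03 1; 0.03 0.08 1; 0.03 0.12 1; 0.04 0 1; 0.04 0.03 1; 0.04 0.08 1; 0.04 0.12 None; 0.05 0 1; 0.05 0.03 1; 0.05 0.08 None; 0.05 0.12 None; 0.07 0 None; 0.07 0.03 None; 0.07 0.08 None; 0.07 0.12 None; 0.09 0 None; 0.09 0.03 None; 0.09 0.08 None; 0.09 0.12 None;
```

```bash
python3 - <<'E'
from h import *
a=np.radians(271.4);d=np.array([np.cos(a),np.sin(a),0])
p=np.array(ctrl.current_ee_pos()); q=ctrl.current_eef_rot()
ctrl.move_l(list(p-d*.04+[0,0,.005]),v=.1)
im=viewer.snapshot("scene"); cv2.imwrite("pics/scene3.png",cv2.resize(im[120:260,330:520],None,fx=4,fy=4))
c=cam("scene");hsv=cv2.cvtColor(im,cv2.COLOR_BGR2HSV)
m=((hsv[...,1]<60)&(hsv[...,2]>130)).astype(np.uint8); m[:150]=0;m[230:]=0;m[:,:340]=0;m[:,460:]=0
for kk in cv2.findContours(m,cv2.RETR_EXTERNAL,cv2.CHAIN_APPROX_NONE)[0]:
    if cv2.contourArea(kk)>300: print(cv2.boundingRect(kk),cv2.minAreaRect((toplane(kk.reshape(-1,2),.016,c)[:,:2]*1000).astype(np.float32)))
print(ctrl.current_time_s())
E
```

```text
(372, 160, 58, 39) ((513.0865478515625, 342.1258850097656), (108.2559585571289, 139.4255828857422), 1.6649307012557983)
15.3833
```

View pics/scene3.png

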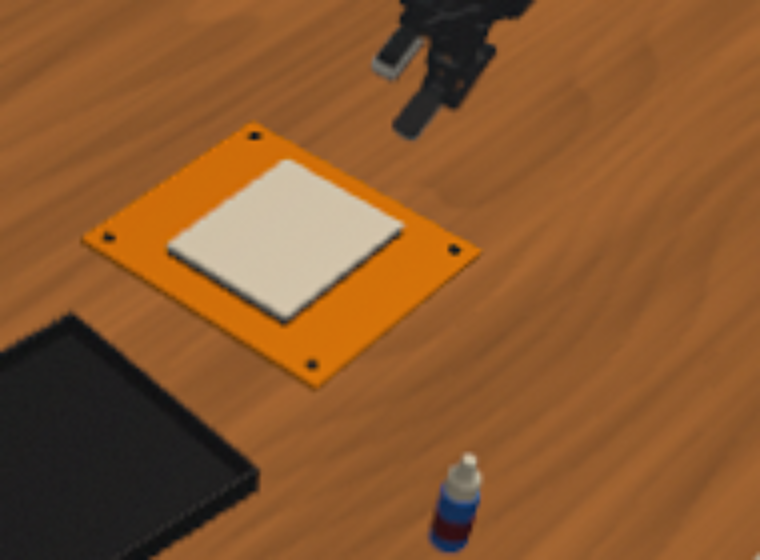

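The board lies within 3 mm of the plate centre (0.513 against 0.511), white up and aligned. Now the boxes: look from close above, grip, lift to weigh, and place. I try one first.

```bash
cat >> h.py <<'E'
TC=np.array([.551,.053]);TY=np.radians(-5.9);s_,t_=.048,.047
SLOTS=[(s_,t_),(-s_,t_),(s_,-t_),(-s_,-t_)]
def goto_yaw(p,yaw):
    """nearest reachable of the two equivalent half-turn grasps"""
    q0=np.array(ctrl.current_qpos()); best=None
    for a in (yaw,yaw+np.pi):
        k=ctrl.ik(list(p),down(a))
        if k is not None:
            c=np.abs(np.array(k)-q0).max()+(1 if abs(k[6])>2.5 else 0)
            if best is None or c<best[0]: best=(c,a)
    ctrl.goto(list(p),down(best[1])); return best[1]
def look(xy):
    c=cam("wrist"); im=viewer.snapshot("wrist"); res=[]
    for x,y,a,w,h in boxes(im,c):
        e=R.from_euler('z',a,degrees=True).as_matrix()[:2,:2]; v=(np.array([x,y])-c[2][:2,3])@e
        off=np.sign(v)*np.maximum([w-80,h-50],0)/2000 # lid band on the camera side widens the rectangle
        p=np.array([x,y])+e@off; res.append((np.hypot(*(p-xy)),p,np.radians(a),w,h))
    return sorted(res,key=lambda r:r[0]),im
def pick(xy,tag,yaw=0):
    xy=np.array(xy); goto_yaw([*xy,.20],yaw)
    r,im=look(xy); cv2.imwrite(f"pics/pick_{tag}.png",im)
    print("seen",[(round(d,3),p.round(4).tolist(),round(np.degrees(a),1),w,h) for d,p,a,w,h in r[:3]])
    d,p,a,w,h=r[0]; assert d<.03 and abs(w-80)<9 and abs(h-50)<12
    yw=goto_yaw([*p,.13],a); ctrl.move_l([*p,.027],v=.15,stop_force=15)
    f0=np.array(ctrl.current_ft_force()); jaws.grasp(60)
    op=ctrl.current_opening(); ctrl.move_l([*p,.12],v=.15); ctrl.dwell(.3)
    w=f0[2]-np.array(ctrl.current_ft_force())[2]; print("opening",round(op,3),"weight N",round(w,2),"t",ctrl.current_time_s())
    ctrl.move_l([*p,.23],v=.25); return w
def place(xy,floor,yaw):
    goto_yaw([*xy,floor+.14],yaw); ctrl.move_l([*xy,floor+.045],v=.2)
    st=ctrl.move_l([*xy,floor+.021],v=.03,stop_force=5); print("placed",st,ctrl.current_ee_pos()[2]-floor-.027)
    jaws.let_go(); p=ctrl.current_ee_pos(); ctrl.move_l([p[0],p[1],floor+.16],v=.25)
def slot(i): return TC+R.from_euler('z',TY).as_matrix()[:2,:2]@SLOTS[i]
E
python3 - <<'E'
from h import *
ctrl.move_joints([-0.3,.5,.6,1.5,-.3,1.2,.4])
w=pick((.453,-.157),"1"); print(ctrl.current_opening(),ctrl.current_qpos())
E
```

```text
seen [(np.float64(0.003), [0.4507, -0.1547], np.float64(-1.8), 83, 50), (np.float64(0.118), [0.4336, -0.2736], np.float64(-1.4), 84, 57), (np.float64(0.163), [0.5601, -0.2803], np.float64(8.6), 80, 57)]
opening 0.578 weight N 4.39 t 21.2417
0.579434713089676 [-0.39690658  0.51959902  1.03321525  1.93037871 -0.53273739  0.99881584
 -0.7197121 ]
```

At 4.4 N this is the heavy box (400 to 600 g). I stand it on the board now; the others will still be weighed.

```bash
python3 - <<'E'
from h import *
place((.513,.342),.016,np.radians(91.6)); print(ctrl.current_time_s())
ims=[viewer.snapshot("scene")]
w=pick((.434,-.273),"2"); 
if w<2.8: place(slot(0),.005,TY+np.pi/2)
im=viewer.snapshot("scene"); cv2.imwrite("pics/scene4.png",im); print(ctrl.current_time_s())
E
```

```text
placed True 0.0008940110191268912
26.0167
seen [(np.float64(0.001), [0.4335, -0.2737], np.float64(-1.5), 83, 51), (np.float64(0.123), [0.5566, -0.281], np.float64(8.4), 74, 51), (np.float64(0.127), [0.4418, -0.3998], np.float64(-1.8), 82, 57)]
opening 0.578 weight N 0.67 t 31.0417
placed True 0.0009493498086750457
35.5667
```

View pics/scene4.png

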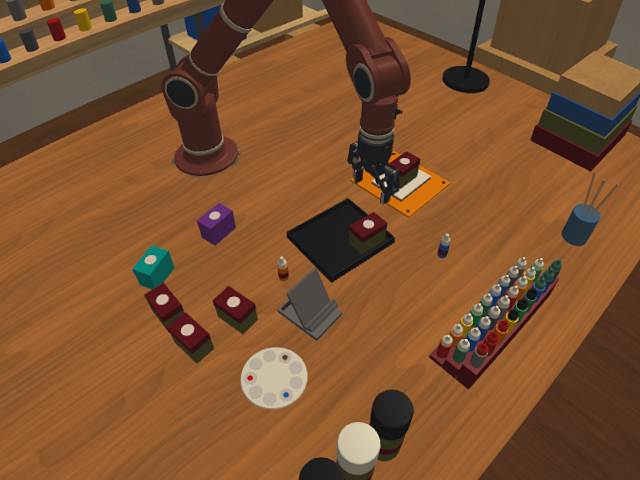

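It's light (0.7 N) and in the tray. The heavy box is on the board. I continue with the other three.

```bash
python3 - <<'E'
from h import *
for i,xy in ((1,(.557,-.281)),(2,(.442,-.400)),(3,(.548,-.400))):
    w=pick(xy,f"{i+2}"); assert w<2.8
    place(slot(i),.005,TY+np.pi/2); print("done",i,ctrl.current_time_s())
E
```

```text
seen [(np.float64(0.006), [0.5563, -0.2866], np.float64(9.4), 83, 51), (np.float64(0.121), [0.5467, -0.4013], np.float64(5.1), 85, 56)]
opening 0.576 weight N 0.7 t 39.7417
placed True 0.0010391955022446275
done 1 44.175
seen [(np.float64(0.0), [0.4416, -0.4003], np.float64(-1.8), 83, 51), (np.float64(0.106), [0.5481, -0.4016], np.float64(5.0), 81, 51)]
opening 0.576 weight N 1.41 t 48.7833
placed True 0.0010143841936854497
done 2 53.3333
seen [(np.float64(0.001), [0.5471, -0.4008], np.float64(5.2), 83, 51)]
opening 0.58 weight N 1.4 t 57.5917
placed True 0.0010693688169276655
done 3 62.0917
```

Those three are light as well. I move clear, wait out a possible late knock, and check the result.

```bash
python3 - <<'E'
from h import *
goto_yaw([.53,.15,.40],np.pi/2)
c=cam("wrist"); im=viewer.snapshot("wrist"); print(boxes(im,c),boxes(im,c,.081))
s=viewer.snapshot("scene"); d=viewer.snapshot("side")
cv2.imwrite("pics/final.png",np.vstack([cv2.resize(np.hstack([s,d]),(800,300)),cv2.resize(im,(800,600))[:300]]))
print([slot(i).round(3).tolist() for i in range(4)])
E
```

```text
[(0.5947, 0.0034, 84.3, 88, 55), (0.4987, 0.0134, 84.2, 88, 53), (0.1077, 0.0134, 74.8, 176, 79), (0.6041, 0.0954, 84.3, 85, 55), (0.5081, 0.1057, 84.2, 84, 53), (0.9114, 0.1303, -89.9, 308, 69), (0.5129, 0.3315, -88.3, 59, 49)] [(0.5925, 0.0109, 84.3, 85, 53), (0.4997, 0.0205, 84.2, 85, 51), (0.1219, 0.0205, 74.8, 170, 76), (0.6016, 0.0998, 84.3, 82, 53), (0.5088, 0.1098, 84.2, 81, 51), (0.8986, 0.1335, -89.9, 297, 66), (0.5134, 0.3279, -88.3, 57, 48)]
[[0.604, 0.095], [0.508, 0.105], [0.594, 0.001], [0.498, 0.011]]
```

View pics/final.png

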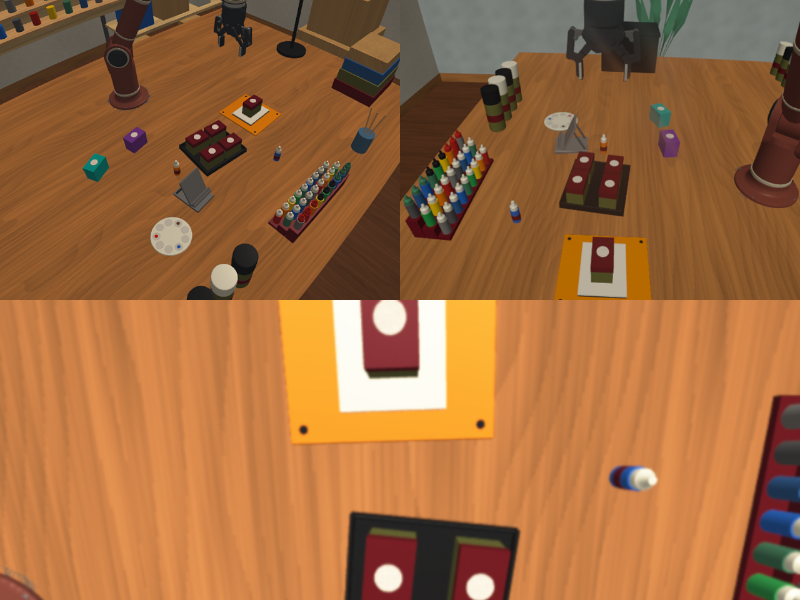

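All is in place: four boxes stand in the tray and the fifth on the board, with the bottles, palette and look-alikes untouched.

```bash
python3 -c "
from h import *
print(ctrl.hand_in(),ctrl.current_time_s())"
```

```text
the job is handed in; nothing more can be done
the job is handed in; nothing more can be done
```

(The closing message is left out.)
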